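# Select the green sample line click by click, then inject

## Task

On the white sample selector, press the black knob down gently (it locks when up; never push harder than about 20 N) and, keeping it pressed, turn it clockwise click by click until its red pointer stands at the green stud, without running past it. Let go so that the knob comes up again, and only then push the red lever on the aluminium valve block all the way over, away from the robot. Leave the glassware and the other things on the bench alone.

Things in the scene. Friction and masses are not known exactly. Their poses are not given: they have to be found in the camera images.
- selector: White box 180 x 180 x 70 mm fixed on a rubber foot, the sample selector. Origin: centre of its underside, 0 to 12 mm above the bench; z up. The knob's upright axis passes through the origin. On its top, 58 mm from the axis, stand three round studs (green, amber, blue; 12 mm across, 8 mm high) at -20, 0 and +20 degrees from the box's x axis, in any order.
- knob (a point): Centre of the knob's barrel, half-way up: black, round, ribbed, 40 mm across, 30 mm tall, top 117 mm above the selector's underside. Grip it from above at any yaw. It has free play: turned clockwise (from above) it takes the plate along only after an unknown 0 to 0.75 rad. No end stop; re-gripping is fine, the plate stays at its click.
- flange (a point): Centre of the upper face of the knob's flange, 72 mm across, just under the barrel, 87 mm above the selector's underside; fingertips may push on it. Knob and plate spring up: pushing starts at about 4 N and rises 6 N per mm. Up, the plate is locked; from 1.2 mm down (11 N) it can turn; over 3 mm (about 21 N) is too hard; hard stop at 4 mm.
- pointer (a point): Tip of the pointer (red tab, 9 mm wide) of the aluminium plate (90 mm across) under the flange; 52 mm from the axis, 82 mm above the selector's underside, lower while pressed. Not measured while the knob is held. Starts at about 60, 80 or 100 degrees from the selector's x axis, counter-clockwise from above.
- selector_axis (a point): Point on the knob's axis at the selector's top face. The plate clicks every 20 degrees (0.349 rad; black ticks). Once the knob has caught up with the plate its torque jumps to 0.2 to 0.3 N m (grip with 15 N or more), fades over the next half click to nearly 0, then the plate jumps ahead to the next click and the knob turns freely for half a click. The plate rests only at clicks.
- green_stud: The green stud on the selector's top, the position to select. Origin: centre of its underside, on the selector's top. With the pointer set to it, pointer tip and stud axis are 6 mm apart in plan.
- inject (a joint): The red lever's angle, rad: 0 = leaning to the robot's side (-x of the valve block), grows as it swings away to +x, 1.0 = far stop. It stays where it is left (friction: about 1 N at the ball).
- inject_tip (a point): Centre of the ball (26 mm across) at the tip of the red lever, about 130 mm above the bench. The lever (10 mm rod) is 70 mm from pivot to ball centre, pivot 72 mm above the bench in the middle of the valve block, and swings in the vertical plane of the block's x axis from -0.5 to +0.5 rad about upright (so joint = lean + 0.5).
- valve: Aluminium block 100 x 90 x 50 mm fixed to the bench that carries the lever on a grey foot (70 x 50 mm, top 75 mm above the bench) at its middle. Origin: centre of its underside; its x axis points the way the lever is to be pushed.
- vial_a_mid (a point): clear capped glass vial 23 mm across, 75 mm tall; a bystander, not to be moved. Point: its centre, half-way up.
- vial_b_mid (a point): amber capped glass vial 23 mm across, 75 mm tall; a bystander, not to be moved. Point: its centre, half-way up.
- reagent_mid (a point): amber reagent bottle 60 mm across, 130 mm tall; a bystander, not to be moved. Point: its centre, half-way up.
- beaker_mid (a point): glass beaker 70 mm across, 85 mm tall; a bystander, not to be moved. Point: its centre, half-way up.
- jar_mid (a point): white jar 64 mm across, 80 mm tall; a bystander, not to be moved. Point: its centre, half-way up.
- pen_pot_mid (a point): clear pot with pens, 76 mm across, 90 mm tall; a bystander, not to be moved. Point: its centre, half-way up.
- driver_grip (a point): screwdriver lying on the bench; a bystander, not to be moved. Point: its handle.
Mind the look-alikes: they are no part of the job. There is more than one size of the valve; the job needs the smaller.

How it is judged:
On the way, in this order (a step that is already met when the one before it is completed fails the run):
1. the pointer stands at the green stud and the knob is up again, the lever not yet thrown (horizontal distance between pointer and green_stud below 0.011 m and z of pointer in the frame of selector above 0.0815 m and value of joint inject below 0.4 rad), for 0.2 s.
2. the lever is pushed over (horizontal distance between pointer and green_stud below 0.011 m and value of joint inject above 0.85 rad), for 0.2 s.
At the end, for the whole second after the job is handed in: The pointer rests at the green stud (tip within 11 mm of the stud's axis in plan; one click away would be 18 mm or more), the knob is up (within 0.5 mm), and the lever is over at its far side (above 0.85 of 1.0 rad) (all of step 2 and z of pointer in the frame of selector above 0.0815 m); the robot touches nothing.
It fails at once if the knob is pushed down too hard (over 3 mm, a little over 20 N) (z of pointer in the frame of selector below 0.079 m).
It fails at once if the pointer runs past the green stud (12 mm or more beyond it, clockwise) (y of pointer in the frame of green_stud below -0.012 m).
It fails at once if the lever is thrown before the pointer stands at the green stud (value of joint inject above 0.5 rad and not (horizontal distance between pointer and green_stud below 0.011 m)).
It fails at once if a bystander is moved by more than 25 mm (distance of any of vial_a_mid, vial_b_mid, reagent_mid, beaker_mid, jar_mid, pen_pot_mid, driver_grip from where it was at the start of the episode above 0.025 m).
It also fails if it takes over 72 s, if anything falls off the work surface, if the arm or the gripper's body presses on something with over 40 N, if the wrist force passes 120 N, or if a joint passes its speed limit or range.

## Robot

A 6-joint arm with a two-finger parallel gripper is mounted at the origin on the work surface. World frame = base frame: x ahead of the robot, y to its left, z up, the work surface at z = 0. Lengths are in m, angles in rad, forces in N, time in s.
With the tool pointing down it reaches from about 0.15 to 0.775 m from the base axis. Payload 6.1 kg.
Tool frame: the origin (TCP) lies on the centre line of the jaws, within the pads' length; the fingertips stand 19 mm ahead of it and the grasp point (between the pads) is the TCP (ctrl.finger_overhang is the distance from the TCP to the fingertips, in m); z points along the fingers, y is the line along which they close (so a half turn about z gives the same grasp; the last joint's range is limited). The gripper opens to 85 mm and grips with 20 to 120 N. Pads are 22 mm wide; open, the fingers measure 114 mm over their backs; the gripper's body (76 mm by 85 mm) begins 54 mm behind the grasp point. The pads swing forward as they close: fully open they stand 13 mm farther back than shut.
Start: joints at [-1.226, 0.126, -0.04, 1.405, 0, 1.571], TCP at [0.177, -0.494, 0.25] pointing down, gripper open.
Joint ranges: [-2.72, 2.72], [-0.95, 1.95], [-1.27, 1.35], [-1.78, 2.02], [-1.46, 1.47], [-3.14, 3.14]. Speed limits (rad/s): [2.39, 2.39, 3.01, 3.14, 3.14, 3.14].

## Interface

Orientations are given as a unit quaternion [w, x, y, z].
In Python, from rig import ctrl gives the robot as it stands.
- The arm moves only by the tool send_rows, never from a script. Its argument "rows" is a list that holds one entry, the list of rows, each a list of 7 numbers: the finger opening in mm, from 0 to 85.4, then the shift along the tool's x, y, z in mm, then the turn, a rotation vector about the tool's x, y, z in degrees. In form: [[[grip, x, y, z, ax, ay, az], ...]]. A call has exactly 10 rows; each row is the pose to reach, as a shift and turn from the pose commanded when the call began, along the tool's axes at that moment; what a row does not reach only later rows make up. A row lasts 1/8 s, in which the tool goes at most 62.5 mm and 10.7 degrees, less where a joint would pass 70% of its speed; a pose out of reach is approached as far as the arm can. A call with a gripper value outside its range is refused whole. The fingers move at their own pace and stop on an object; the grip force is fixed at half the most. Time passes only in rows, so rows that repeat a pose let the fingers close, or fill a call up. It gives the time, the measured TCP pose, the force, the opening and the grip force at its end, in the units of the state.
- ctrl.observe(): the state, without advancing time (a new reading comes with each control period).
- ctrl.read_camera(name): name is "scene" or "side" or "wrist"; returns a dict with "img" (480x640x3 uint8, blue, green, red), "fx", "fy", "cx", "cy" (pixels), "rvec" (rotation vector, rad) and "tvec" (3), from world to camera coordinates, as OpenCV has them. Camera axes: x right, y down, z forward; pixel columns grow to the right and rows downward; lengths in m; the calibration is good to about 2 mm. A picture is of the moment at which its call begins. There is no depth.
- ctrl.hand_in(): hands the job in; it is judged then, once.
The state is a dict: "clock": time; "joint_pos": joint angles; "joint_velocities": joint speeds; "joint_torque": joint torques, N m; "tcp_pos": TCP position; "ee_rot": TCP orientation; "contact_force": force on the tool from outside, world axes, zero at the start; "moment": the same for the moment, N m; "finger_gap": opening from 0.0 (shut) to 1.0 (fully open); "finger_force": force on a finger pad.
Only numpy, scipy, OpenCV 4.12 (cv2) and the standard library are available. Lean on these libraries where they do the work, as an engineer would, in place of code of your own. Each camera call takes 0.05 s, during which the arm holds its last target. There are 200 camera calls.

## Working session

There is one attempt and no reset: what is moved stays moved. The work goes in short steps, Python scripts to look and compute and a tool call to move; the robot and the scene stay as the last step left them, time stands still between calls to the robot, and variables do not carry over. Pictures are saved under pics/ and viewed, at most 10 in all, crops included, and the job is handed in when it is done.

Besides the shell and the picture viewer there is one more tool, called after "Request:" as name([rows], argument=value, ...), one row to a line, values as JSON. send_rows: Moves the arm, as the interface text tells. Its arguments: {"type":"object","properties":{"rows":{"type":"array"}},"required":["rows"]}

```bash
ls; mkdir -p pics
cat > h.py <<'E'
import numpy as np, cv2
from rig import ctrl
from scipy.spatial.transform import Rotation as R
def cam(n,save=None):
    c=ctrl.read_camera(n)
    if save: cv2.imwrite(f'pics/{save}.png',c['img'])
    return c
def ray(c,u,v):
    Rm=cv2.Rodrigues(np.array(c['rvec'],float))[0]; t=np.array(c['tvec'],float).ravel()
    d=Rm.T@np.array([(u-c['cx'])/c['fx'],(v-c['cy'])/c['fy'],1]); return -Rm.T@t,d
def onz(c,u,v,z):
    o,d=ray(c,u,v); return o+d*(z-o[2])/d[2]
def proj(c,p):
    return cv2.projectPoints(np.array(p,float).reshape(-1,3),np.array(c['rvec'],float),np.array(c['tvec'],float),np.array([[c['fx'],0,c['cx']],[0,c['fy'],c['cy']],[0,0,1.]]),None)[0].reshape(-1,2)
def tri(a,b):
    (o1,d1),(o2,d2)=a,b
    s=np.linalg.lstsq(np.c_[d1,-d2],o2-o1,rcond=None)[0]
    p,q=o1+s[0]*d1,o2+s[1]*d2; return (p+q)/2,np.linalg.norm(p-q)
E
python3 - <<'E'
from h import *
for n in ('scene','side'):
    c=cam(n,n+'0'); print(n,ray(c,320,240))
o=ctrl.observe(); print({k:np.round(v,3) for k,v in o.items()})
E
```

```text
pics
scene (array([ 1.24291728, -0.34441426,  1.01543013]), array([-0.57058131,  0.29430931, -0.76682059]))
side (array([0.27706395, 0.78609022, 0.6284682 ]), array([ 0.2663426 , -0.8061175 , -0.52853456]))
{'clock': np.float64(0.1), 'joint_pos': array([-1.226,  0.126, -0.04 ,  1.405, -0.   ,  1.571]), 'joint_velocities': array([-0.001, -0.001,  0.002,  0.   , -0.   ,  0.   ]), 'joint_torque': array([ 0.0000e+00, -4.3690e+01,  3.5361e+01,  1.4000e-02, -0.0000e+00,
        0.0000e+00]), 'tcp_pos': array([ 0.177, -0.494,  0.25 ]), 'ee_rot': array([-0.001,  0.985,  0.172, -0.   ]), 'contact_force': array([-0.305,  0.533, -0.155]), 'moment': array([-0.042, -0.012, -0.012]), 'finger_force': np.float64(0.0), 'finger_gap': np.float64(1.0)}
```

View pics/scene0.png

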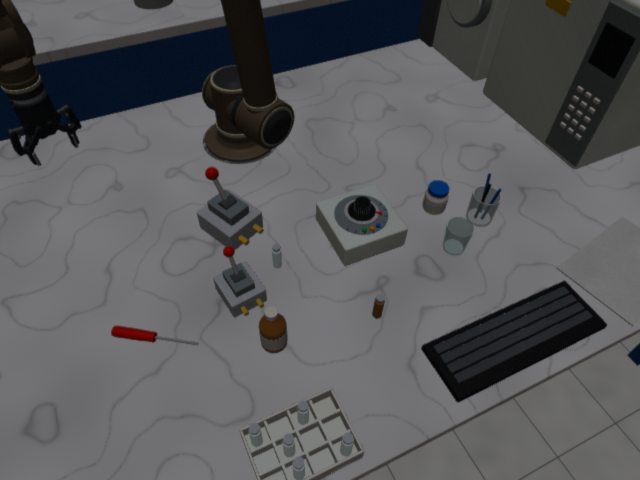

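View pics/side0.png

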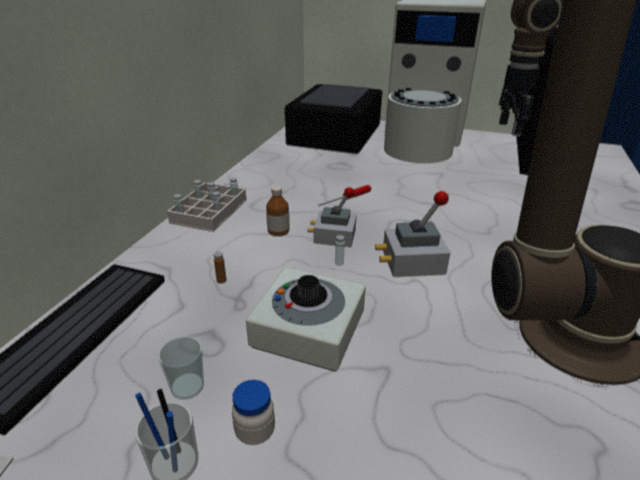

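The scene view shows the selector's knob at (362,208), the larger valve at (230,215), the smaller at (240,287) with its ball at (229,252), and vial a at (277,255). The side view shows the knob at (308,290), the small valve at (337,225) and its ball at (349,192). Next I'll measure these by colour.

Run:
```python
from h import *
S=cam('scene');D=cam('side')
a=cv2.resize(S['img'][180:270,310:412],None,fx=5.5,fy=5.5,interpolation=cv2.INTER_CUBIC)[:495]
b=cv2.resize(D['img'][262:372,240:372],None,fx=4.5,fy=4.5,interpolation=cv2.INTER_CUBIC)[:495]
m=np.hstack([a,b]);k=800/m.shape[1];cv2.imwrite('pics/sel.png',cv2.resize(m,None,fx=k,fy=k))
print('composite scale',k,a.shape,b.shape)
def blobs(c,lo,hi,box,mn=4):
    h=cv2.cvtColor(c['img'],cv2.COLOR_BGR2HSV); m=cv2.inRange(h,lo,hi)
    if lo[0]==0: m|=cv2.inRange(h,(172,lo[1],lo[2]),(180,255,255))
    x0,y0,x1,y1=box; mm=np.zeros_like(m); mm[y0:y1,x0:x1]=m[y0:y1,x0:x1]
    n,_,st,ce=cv2.connectedComponentsWithStats(mm)
    return [(tuple(ce[i].round(1)),int(st[i,4])) for i in range(1,n) if st[i,4]>=mn]
C={'red':((0,120,50),(7,255,255)),'amber':((9,120,80),(24,255,255)),'green':((45,80,40),(85,255,255)),'blue':((98,120,50),(125,255,255))}
for nm,c,box in (('scene',S,(310,180,412,270)),('side',D,(240,262,372,372))):
    for k,(lo,hi) in C.items(): 
        z={'red':.082+.006,'amber':.08,'green':.08,'blue':.08}[k]
        for p,ar in blobs(c,lo,hi,box): print(nm,k,p,ar,onz(c,*p,z).round(4))
rs=blobs(S,*C['red'],(180,150,270,270)); rd=blobs(D,*C['red'],(325,175,460,215)); print(rs,rd)
for p,_ in rs:
    for q,_ in rd: r=tri(ray(S,*p),ray(D,*q)); print(p,q,r[0].round(4),r[1].round(4))
```

```text
composite scale 0.6926406926406926 (495, 561, 3) (495, 594, 3)
scene red (np.float64(379.1), np.float64(212.6)) 16 [0.5339 0.1886 0.088 ]
scene amber (np.float64(371.9), np.float64(227.6)) 17 [0.5649 0.1507 0.08  ]
scene green (np.float64(364.0), np.float64(229.2)) 21 [0.5613 0.1301 0.08  ]
scene blue (np.float64(377.9), np.float64(225.0)) 20 [0.5636 0.1688 0.08  ]
side red (np.float64(288.4), np.float64(305.0)) 29 [0.5325 0.1936 0.088 ]
side amber (np.float64(280.4), np.float64(291.0)) 25 [0.5664 0.1513 0.08  ]
side green (np.float64(286.0), np.float64(285.8)) 20 [0.5623 0.1326 0.08  ]
side blue (np.float64(277.5), np.float64(297.7)) 30 [0.5637 0.1718 0.08  ]
[((np.float64(211.2), np.float64(172.3)), 108), ((np.float64(228.3), np.float64(250.8)), 93)] [((np.float64(356.3), np.float64(190.9)), 187), ((np.float64(440.8), np.float64(197.8)), 141)]
(np.float64(211.2), np.float64(172.3)) (np.float64(356.3), np.float64(190.9)) [ 0.4494 -0.1585  0.2206] 0.1374
(np.float64(211.2), np.float64(172.3)) (np.float64(440.8), np.float64(197.8)) [ 0.3078 -0.1708  0.1725] 0.0046
(np.float64(228.3), np.float64(250.8)) (np.float64(356.3), np.float64(190.9)) [ 0.5189 -0.2107  0.1318] 0.014
(np.float64(228.3), np.float64(250.8)) (np.float64(440.8), np.float64(197.8)) [ 0.3795 -0.2196  0.0839] 0.1771
```

View pics/sel.png

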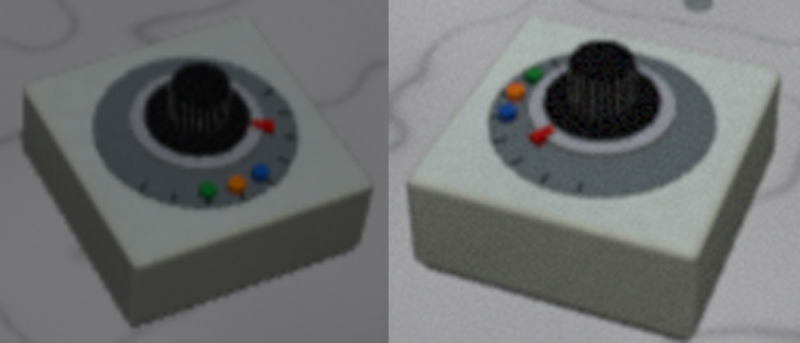

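Green stands at -20° and the pointer at about 60°, so it needs 4 clicks clockwise. The axis is near (0.508, 0.154). I'll move above the knob.

Request:
send_rows([
  [[85, 50, -47, 0, 0, 0, 0], [85, 100, -94, 0, 0, 0, 0], [85, 150, -141, 0, 0, 0, 0], [85, 195, -183, 0, 0, 0, 0], [85, 240, -225, 0, 0, 0, 0], [85, 285, -267, 0, 0, 0, 0], [85, 330, -309, 0, 0, 0, 0], [85, 375, -350, 0, 0, 0, 0], [85, 415, -390, 0, 0, 0, 0], [85, 440, -413, 0, 0, 0, 0]],
])

```text
clock: 1.45
tcp_pos: [0.4525, 0.0459, 0.2501]
ee_rot: [-0.0, 0.985, 0.173, -0.0]
contact_force: [0.7, -1.1, 0.0]
finger_gap: 0.995
finger_force: 0.0
```

Request:
send_rows([
  [[85, 30, -28, 0, 0, 0, 0], [85, 60, -56, 0, 0, 0, 0], [85, 80, -75, 0, 0, 0, 0], [85, 90, -84, 0, 0, 0, 0], [85, 90, -84, 0, 0, 0, 0], [85, 90, -84, 0, 0, 0, 0], [85, 90, -84, 0, 0, 0, 0], [85, 90, -84, 0, 0, 0, 0], [85, 90, -84, 0, 0, 0, 0], [85, 90, -84, 0, 0, 0, 0]],
])

```text
clock: 2.7
tcp_pos: [0.5082, 0.1527, 0.2504]
ee_rot: [-0.0, 0.985, 0.171, 0.0]
contact_force: [0.2, 0.2, 0.2]
finger_gap: 0.992
finger_force: 0.0
```

Run:
```python
from h import *
W=cam('wrist','w1'); o=ctrl.observe()
print({k:np.round(v,4) for k,v in o.items() if k in('clock','tcp_pos','ee_rot','joint_pos','contact_force')}, ray(W,320,240))
```

```text
{'clock': np.float64(2.75), 'joint_pos': array([ 0.2919,  0.1366, -0.027 ,  1.4071, -0.    ,  3.0888]), 'tcp_pos': array([0.5083, 0.1527, 0.2503]), 'ee_rot': array([0.    , 0.9852, 0.1715, 0.    ]), 'contact_force': array([-0.1292, -0.0355, -0.4824])} (array([0.58269981, 0.17917382, 0.3752711 ]), array([-0.28279091, -0.10879171, -0.9530337 ]))
```

View pics/w1.png

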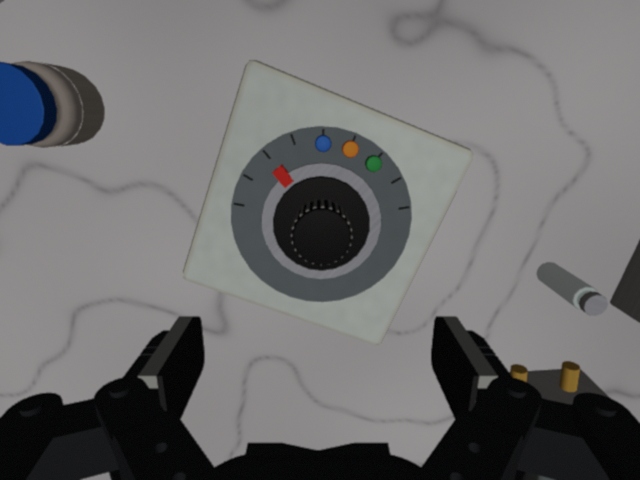

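The wrist view shows the knob at (322,232) with its flange centred at about (321,223), the pointer at (283,176), and the studs blue (323,143), amber (350,149) and green (374,163). Joint 6 is near its upper limit, and clockwise raises it, so I'll refine the axis and then turn back.

```bash
cat >> h.py <<'E'
C={'red':((0,120,50),(7,255,255)),'amber':((9,120,80),(24,255,255)),'green':((45,80,40),(85,255,255)),'blue':((98,120,50),(125,255,255))}
def blob(c,k,box):
    h=cv2.cvtColor(c['img'],cv2.COLOR_BGR2HSV); lo,hi=C[k]; m=cv2.inRange(h,lo,hi)
    if lo[0]==0: m|=cv2.inRange(h,(172,lo[1],lo[2]),(180,255,255))
    x0,y0,x1,y1=box; mm=np.zeros_like(m); mm[y0:y1,x0:x1]=m[y0:y1,x0:x1]
    n,_,st,ce=cv2.connectedComponentsWithStats(mm)
    if n<2: return None
    i=1+np.argmax(st[1:,4]); return ce[i],int(st[i,4])
E
python3 - <<'E'
from h import *
W=cam('wrist');S=cam('scene');D=cam('side')
bw=(200,110,440,290);bs=(310,180,412,270);bd=(240,262,372,372)
P={}
for k in C:
    p,s,d=blob(W,k,bw),blob(S,k,bs),blob(D,k,bd)
    o=[k]
    for c,q in ((S,s),(D,d)):
        if q and p: r=tri(ray(W,*p[0]),ray(c,*q[0])); o+=[r[0].round(4),round(r[1],4)]
    P[k]=p[0]; print(*o, onz(W,*p[0],.083).round(4))
g=cv2.cvtColor(W['img'],cv2.COLOR_BGR2GRAY); m=((g<60)*255).astype(np.uint8); mm=np.zeros_like(m);mm[120:300,220:420]=m[120:300,220:420]
cs=max(cv2.findContours(mm,cv2.RETR_EXTERNAL,cv2.CHAIN_APPROX_NONE)[0],key=cv2.contourArea)
e=cv2.fitEllipse(cv2.convexHull(cs));print(e)
for z in (.087,.091,.097):
    c=onz(W,*e[0],z); r=[np.linalg.norm(onz(W,*(np.array(e[0])+v),z)-c) for v in ([e[1][0]/2,0],[0,e[1][1]/2])]
    print(z,c.round(4),np.round(r,4))
    for k in P: v=onz(W,*P[k],z-.007)-c; print(k,np.round(np.degrees(np.arctan2(v[1],v[0])),1),np.hypot(*v[:2]).round(4))
E
```

```text
red [0.534  0.1884 0.0884] 0.0001 [0.5339 0.1889 0.0842] 0.0012 [0.5331 0.1886 0.083 ]
amber [0.5677 0.1488 0.084 ] 0.0008 [0.5677 0.1484 0.0773] 0.0 [0.5679 0.1489 0.083 ]
green [0.5637 0.129  0.0826] 0.001 [0.5639 0.1285 0.0769] 0.0006 [0.564  0.1294 0.083 ]
blue [0.5646 0.1685 0.0813] 0.0006 [0.5649 0.1687 0.0776] 0.0006 [0.5649 0.1688 0.083 ]
((320.88934326171875, 222.85862731933594), (93.30648803710938, 95.8916244506836), 86.77114868164062)
0.087 [0.5101 0.1503 0.087 ] [0.035  0.0387]
red 59.6 0.0445
amber -1.6 0.0577
green -21.7 0.0579
blue 18.6 0.0577
0.091 [0.5111 0.1507 0.091 ] [0.0345 0.0381]
red 59.6 0.0439
amber -1.6 0.0569
green -21.7 0.0571
blue 18.6 0.0569
0.097 [0.5126 0.1513 0.097 ] [0.0338 0.0373]
red 59.7 0.043
amber -1.7 0.0557
green -21.7 0.0559
blue 18.6 0.0557
```

Request:
send_rows([
  [[85, 0, 0, 0, 0, 0, -10], [85, 0, 0, 0, 0, 0, -20], [85, 0, 0, 0, 0, 0, -30], [85, 0, 0, 0, 0, 0, -40], [85, 0, 0, 0, 0, 0, -50], [85, 0, 0, 0, 0, 0, -60], [85, 0, 0, 0, 0, 0, -70], [85, 0, 0, 0, 0, 0, -80], [85, 0, 0, 0, 0, 0, -90], [85, 0, 0, 0, 0, 0, -100]],
])

```text
clock: 4.15
tcp_pos: [0.5083, 0.1529, 0.2503]
ee_rot: [-0.0, 0.499, 0.866, -0.0]
contact_force: [-0.2, 0.3, 0.3]
finger_gap: 0.995
finger_force: 0.0
```

Request:
send_rows([
  [[85, 0, 0, 10, 0, 0, -10], [85, -1, 0, 20, 0, 0, -20], [85, -1.5, 0, 30, 0, 0, -30], [85, -2, 0, 40, 0, 0, -40], [80, -2.5, 0.2, 50, 0, 0, -50], [75, -3, 0.4, 60, 0, 0, -60], [70, -3.2, 0.5, 70, 0, 0, -70], [65, -3.2, 0.5, 80, 0, 0, -75], [60, -3.2, 0.5, 90, 0, 0, -75], [60, -3.2, 0.5, 98, 0, 0, -75]],
])

```text
clock: 5.4
tcp_pos: [0.5102, 0.1503, 0.1517]
ee_rot: [-0.0, -0.128, 0.992, -0.0]
contact_force: [-0.3, 0.3, -0.4]
finger_gap: 0.701
finger_force: 0.0
```

Run:
```python
from h import *
W=cam('wrist','w2');D=cam('side');S=cam('scene');o=ctrl.observe()
print({k:np.round(v,4) for k,v in o.items() if k in('clock','tcp_pos','ee_rot','joint_pos','contact_force','moment')})
m=np.hstack([cv2.resize(W['img'],(400,300)),cv2.resize(D['img'][220:370,220:420],(400,300))]);cv2.imwrite('pics/c2.png',m)
```

```text
{'clock': np.float64(5.55), 'joint_pos': array([ 0.2864,  0.1569, -0.2195,  1.1953,  0.    ,  0.0295]), 'tcp_pos': array([0.51  , 0.1502, 0.1519]), 'ee_rot': array([-4.000e-04, -1.281e-01,  9.918e-01, -1.000e-04]), 'contact_force': array([0.6013, 0.0778, 1.6425]), 'moment': array([-0.0203, -0.0326, -0.0239])}
```

View pics/c2.png

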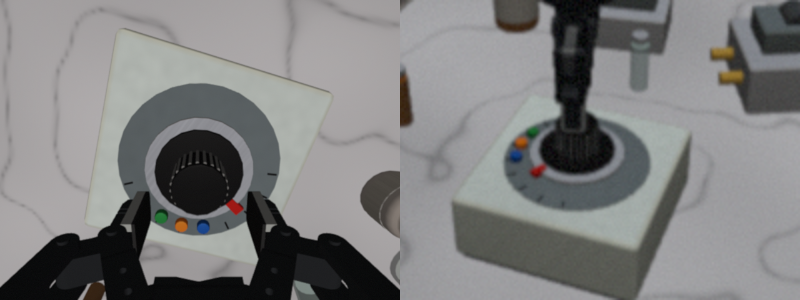

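The wrist view shows the fingers straddling the knob, with the pointer at (235,207) and the studs in sight. Now I'll descend and grip.

Request:
send_rows([
  [[58, 0, 0, 12, 0, 0, 0], [55, 0, 0, 24, 0, 0, 0], [55, 0, 0, 34, 0, 0, 0], [52, 0, 0, 36, 0, 0, 0], [45, 0, 0, 36, 0, 0, 0], [35, 0, 0, 36, 0, 0, 0], [30, 0, 0, 36, 0, 0, 0], [30, 0, 0, 36, 0, 0, 0], [30, 0, 0, 36, 0, 0, 0], [30, 0, 0, 36, 0, 0, 0]],
])

```text
clock: 6.8
tcp_pos: [0.5105, 0.1505, 0.1167]
ee_rot: [0.0, -0.128, 0.992, 0.0]
contact_force: [-1.3, 1.1, 4.2]
finger_gap: 0.446
finger_force: 60.1
```

Run:
```python
from h import *
o=ctrl.observe()
print({k:np.round(v,4) for k,v in o.items() if k in('clock','tcp_pos','finger_gap','finger_force','contact_force','moment')})
```

```text
{'clock': np.float64(6.8), 'tcp_pos': array([0.5105, 0.1505, 0.1167]), 'contact_force': array([-1.3406,  1.1302,  4.2081]), 'moment': array([ 0.2772,  0.3537, -0.0102]), 'finger_force': np.float64(60.1255), 'finger_gap': np.float64(0.4456)}
```

Request:
send_rows([
  [[30, 0, 0, 0.3, 0, 0, 0], [30, 0, 0, 0.6, 0, 0, 0], [30, 0, 0, 0.9, 0, 0, 0], [30, 0, 0, 1.2, 0, 0, 0], [30, 0, 0, 1.5, 0, 0, 0], [30, 0, 0, 1.5, 0, 0, 0], [30, 0, 0, 1.5, 0, 0, 0], [30, 0, 0, 1.5, 0, 0, 0], [30, 0, 0, 1.5, 0, 0, 0], [30, 0, 0, 1.5, 0, 0, 0]],
])

```text
clock: 8.05
tcp_pos: [0.5105, 0.1505, 0.1158]
ee_rot: [0.001, -0.128, 0.992, 0.0]
contact_force: [-3.2, 1.1, 9.1]
finger_gap: 0.447
finger_force: 60.3
```

Request:
send_rows([
  [[30, 0, 0, 0.4, 0, 0, 0], [30, 0, 0, 0.8, 0, 0, 0], [30, 0, 0, 1.2, 0, 0, 0], [30, 0, 0, 1.5, 0, 0, 0], [30, 0, 0, 1.5, 0, 0, 0], [30, 0, 0, 1.5, 0, 0, 0], [30, 0, 0, 1.5, 0, 0, 2], [30, 0, 0, 1.5, 0, 0, 4], [30, 0, 0, 1.5, 0, 0, 6], [30, 0, 0, 1.5, 0, 0, 6]],
])

```text
clock: 9.3
tcp_pos: [0.5106, 0.1505, 0.115]
ee_rot: [0.001, -0.076, 0.997, 0.0]
contact_force: [-5.2, 0.4, 15.0]
finger_gap: 0.45
finger_force: 60.8
```

```bash
cat > look.py <<'E'
from h import *
import sys
o=ctrl.observe()
print({k:np.round(v,3) for k,v in o.items() if k in('clock','tcp_pos','finger_force','contact_force','moment')},o['joint_pos'][5].round(3))
A=np.array([.5103,.1504])
for n,box in (('wrist',(60,150,580,480)),('side',(240,262,372,372)),('scene',(310,180,412,270))):
    c=cam(n,sys.argv[1]+n if len(sys.argv)>1 else None); r=[n]
    for k,z in (('red',.086),('green',.082)):
        b=blob(c,k,box)
        if b: v=onz(c,*b[0],z)[:2]-A; r+=[k,b[0].round(0),b[1],(np.degrees(np.arctan2(v[1],v[0]))+1.6).round(1),np.hypot(*v).round(4)]
    print(*r)
E
python3 look.py
```

```text
{'clock': np.float64(9.3), 'tcp_pos': array([0.511, 0.15 , 0.115]), 'contact_force': array([-5.19 ,  0.353, 15.017]), 'moment': array([0.046, 1.057, 0.044]), 'finger_force': np.float64(60.776)} 0.134
wrist green [264. 396.] 197 -17.2 0.0556
side red [288. 306.] 28 64.4 0.0485 green [286. 286.] 23 -15.3 0.0528
scene red [379. 213.] 15 61.4 0.0444 green [364. 229.] 22 -20.8 0.057
```

Request:
send_rows([
  [[30, 0, 0, 0, 0, 0, 2], [30, 0, 0, 0, 0, 0, 4], [30, 0, 0, 0, 0, 0, 6], [30, 0, 0, 0, 0, 0, 8], [30, 0, 0, 0, 0, 0, 10], [30, 0, 0, 0, 0, 0, 12], [30, 0, 0, 0, 0, 0, 14], [30, 0, 0, 0, 0, 0, 16], [30, 0, 0, 0, 0, 0, 18], [30, 0, 0, 0, 0, 0, 20]],
])

```text
clock: 10.7
tcp_pos: [0.5106, 0.1502, 0.115]
ee_rot: [0.001, 0.099, 0.995, 0.0]
contact_force: [-4.8, 0.2, 14.9]
finger_gap: 0.447
finger_force: 61.1
```

```bash
python3 look.py
```

```text
{'clock': np.float64(10.7), 'tcp_pos': array([0.511, 0.15 , 0.115]), 'contact_force': array([-4.844,  0.215, 14.887]), 'moment': array([-0.081,  1.092,  0.016]), 'finger_force': np.float64(61.133)} 0.484
wrist green [296. 406.] 512 -20.4 0.0566
side red [285. 301.] 26 44.9 0.0467 green [286. 286.] 24 -15.3 0.0533
scene red [378. 217.] 18 40.4 0.0444 green [364. 229.] 22 -20.8 0.057
```

Request:
send_rows([
  [[30, 0, 0, 0, 0, 0, 4], [30, 0, 0, 0, 0, 0, 8], [30, 0, 0, 0, 0, 0, 12], [30, 0, 0, 0, 0, 0, 16], [30, 0, 0, 0, 0, 0, 20], [30, 0, 0, 0, 0, 0, 24], [30, 0, 0, 0, 0, 0, 28], [30, 0, 0, 0, 0, 0, 32], [30, 0, 0, 0, 0, 0, 36], [30, 0, 0, 0, 0, 0, 40]],
])

```text
clock: 12.1
tcp_pos: [0.5103, 0.15, 0.1149]
ee_rot: [0.001, 0.434, 0.901, 0.0]
contact_force: [-6.4, -1.2, 14.8]
finger_gap: 0.445
finger_force: 61.2
```

```bash
python3 look.py
```

```text
{'clock': np.float64(12.1), 'tcp_pos': array([0.51 , 0.15 , 0.115]), 'contact_force': array([-6.392, -1.207, 14.763]), 'moment': array([-0.358,  1.336,  0.004]), 'finger_force': np.float64(61.188)} 1.183
wrist green [371. 396.] 217 -23.1 0.0557
side red [286. 290.] 25 4.6 0.0434 green [286. 286.] 21 -16.3 0.0531
scene red [369. 223.] 17 -0.6 0.0443 green [364. 229.] 22 -20.8 0.057
```

Request:
send_rows([
  [[30, 0, 0, 0, 0, 0, 1.5], [30, 0, 0, 0, 0, 0, 3], [30, 0, 0, 0, 0, 0, 4.5], [30, 0, 0, 0, 0, 0, 6], [30, 0, 0, 0, 0, 0, 7.5], [30, 0, 0, 0, 0, 0, 9], [30, 0, 0, 0, 0, 0, 10.5], [30, 0, 0, 0, 0, 0, 12], [30, 0, 0, 0, 0, 0, 12], [30, 0, 0, 0, 0, 0, 12]],
])

```text
clock: 13.5
tcp_pos: [0.5102, 0.15, 0.1149]
ee_rot: [0.0, 0.524, 0.852, 0.0]
contact_force: [-5.3, -1.2, 15.6]
finger_gap: 0.449
finger_force: 61.3
```

```bash
python3 look.py
```

```text
{'clock': np.float64(13.5), 'tcp_pos': array([0.51 , 0.15 , 0.115]), 'contact_force': array([-5.319, -1.23 , 15.592]), 'moment': array([-0.31 ,  1.339,  0.091]), 'finger_force': np.float64(61.251)} 1.39
wrist
side red [288. 288.] 23 -3.8 0.043 green [286. 285.] 13 -17.4 0.0552
scene red [367. 224.] 17 -8.8 0.0445 green [364. 229.] 22 -20.8 0.057
```

The pointer is mid-click at -9°. I'll turn slightly further so that it jumps to -20°.

Request:
send_rows([
  [[30, 0, 0, 0, 0, 0, 1], [30, 0, 0, 0, 0, 0, 2], [30, 0, 0, 0, 0, 0, 3], [30, 0, 0, 0, 0, 0, 4], [30, 0, 0, 0, 0, 0, 5], [30, 0, 0, 0, 0, 0, 5], [30, 0, 0, 0, 0, 0, 5], [30, 0, 0, 0, 0, 0, 5], [30, 0, 0, 0, 0, 0, 5], [30, 0, 0, 0, 0, 0, 5]],
])

```text
clock: 14.9
tcp_pos: [0.5101, 0.15, 0.1148]
ee_rot: [0.0, 0.561, 0.828, 0.0]
contact_force: [-6.4, -0.9, 15.3]
finger_gap: 0.448
finger_force: 61.2
```

```bash
python3 look.py
```

```text
{'clock': np.float64(14.9), 'tcp_pos': array([0.51 , 0.15 , 0.115]), 'contact_force': array([-6.391, -0.861, 15.253]), 'moment': array([-0.392,  1.411, -0.029]), 'finger_force': np.float64(61.219)} 1.477
wrist
side red [289. 286.] 11 -16.0 0.045 green [285. 286.] 15 -14.5 0.0542
scene red [363. 224.] 18 -21.1 0.0433 green [364. 230.] 20 -20.8 0.0578
```

The pointer is at green (-21°). I'll ease the knob up, then open and retreat straight up.

Request:
send_rows([
  [[30, 0, 0, -0.7, 0, 0, 0], [30, 0, 0, -1.4, 0, 0, 0], [30, 0, 0, -2.1, 0, 0, 0], [30, 0, 0, -2.8, 0, 0, 0], [30, 0, 0, -3.2, 0, 0, 0], [60, 0, 0, -3.2, 0, 0, 0], [60, 0, 0, -3.2, 0, 0, 0], [60, 0, 0, -3.2, 0, 0, 0], [60, 0, 0, -5, 0, 0, 0], [60, 0, 0, -10, 0, 0, 0]],
])

```text
clock: 16.3
tcp_pos: [0.5102, 0.1502, 0.1233]
ee_rot: [-0.0, 0.561, 0.828, -0.0]
contact_force: [-0.1, 0.2, 0.3]
finger_gap: 0.704
finger_force: 0.0
```

Request:
send_rows([
  [[60, 0, 0, -20, 0, 0, 0], [60, 0, 0, -40, 0, 0, 0], [50, 0, 0, -60, 0, 0, 0], [40, 0, 0, -80, 0, 0, 0], [20, 0, 0, -100, 0, 0, 0], [0, 0, 0, -120, 0, 0, 0], [0, 0, 0, -130, 0, 0, 0], [0, 0, 0, -130, 0, 0, 0], [0, 0, 0, -130, 0, 0, 0], [0, 0, 0, -130, 0, 0, 0]],
])

```text
clock: 17.55
tcp_pos: [0.51, 0.1502, 0.2524]
ee_rot: [-0.0, 0.561, 0.828, -0.001]
contact_force: [-0.6, -0.1, 0.2]
finger_gap: 0.001
finger_force: 0.0
```

```bash
python3 look.py z
python3 - <<'E'
from h import *
S=cam('scene');D=cam('side')
# small valve ball: two views, side window excludes the screwdriver behind to the right
for x1 in (354,358): print(blob(D,'red',(335,175,x1,215)))
s=blob(S,'red',(215,240,245,262)); d=blob(D,'red',(342,184,355,200)); r=tri(ray(S,*s[0]),ray(D,*d[0])); print(s,d,r[0].round(4),r[1].round(4), onz(S,*s[0],.1335).round(4))
a=cv2.resize(S['img'][160:340,180:310],None,fx=3.2,fy=3.2,interpolation=cv2.INTER_CUBIC)
b=cv2.resize(D['img'][170:270,310:400],None,fx=4.2,fy=4.2,interpolation=cv2.INTER_CUBIC)
m=np.zeros((580,800,3),np.uint8); m[:576,:416]=a; m[:420,420:798]=b; cv2.imwrite('pics/v.png',m)
E
```

```text
{'clock': np.float64(17.55), 'tcp_pos': array([0.51 , 0.15 , 0.252]), 'contact_force': array([-0.586, -0.105,  0.234]), 'moment': array([ 0.031,  0.043, -0.009]), 'finger_force': np.float64(0.0)} 1.478
wrist red [359. 262.] 190 -21.3 0.0451 green [371. 270.] 148 -19.9 0.0583
side red [291. 285.] 19 -18.8 0.0432 green [285. 286.] 14 -14.2 0.0543
scene red [363. 224.] 20 -21.3 0.0422 green [364. 229.] 19 -20.5 0.0575
(array([348.93421053, 192.35526316]), 76)
(array([350.70192308, 192.19230769]), 104)
(array([228.31182796, 250.8172043 ]), 93) (array([349.36144578, 192.3253012 ]), 83) [ 0.5289 -0.2079  0.1325] 0.0022 [ 0.5285 -0.2085  0.1335]
```

View pics/v.png

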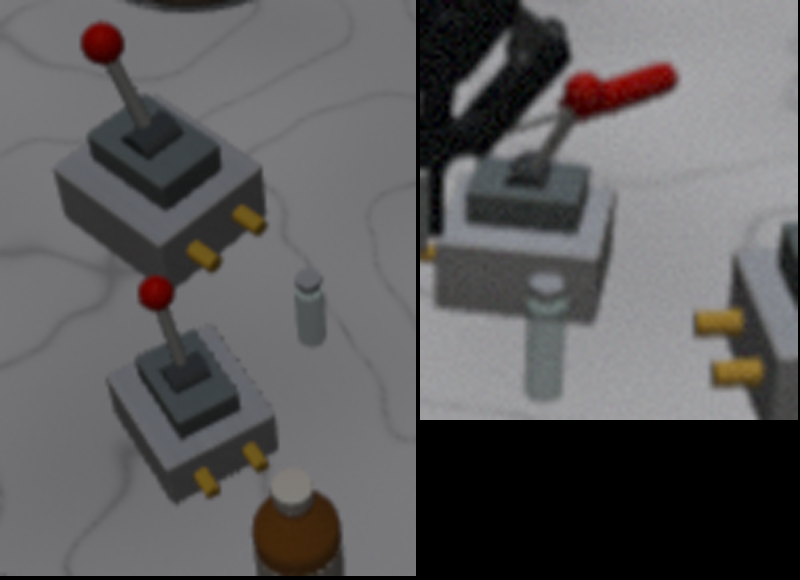

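The pictures show the small valve with its ball at scene pixel (228,251), the rod foot at about (238,275) and the block's top corners at (214,279), (244,262), (266,287) and (233,304). Vial a is at (277,255) and the reagent bottle at (272,330).

Run:
```python
from h import *
S=cam('scene')
print('rod foot',onz(S,238,275.5,.08).round(4))
q=np.array([onz(S,180+x/3.2,160+y/3.2,.05) for x,y in((108,380),(207,325),(275,408),(172,462))])[:,:2];print(q.round(4),q.mean(0).round(4),[(np.linalg.norm(q[i]-q[i-1]).round(4),np.degrees(np.arctan2(*(q[i]-q[i-1])[::-1])).round(1)) for i in range(4)])
f=np.array([onz(S,180+x/3.2,160+y/3.2,.075) for x,y in((138,375),(195,334),(240,398),(185,437))])[:,:2];print('foot',f.mean(0).round(4),[(np.linalg.norm(f[i]-f[i-1]).round(4),np.degrees(np.arctan2(*(f[i]-f[i-1])[::-1])).round(1)) for i in range(4)])
print('vial base',onz(S,277,266,0),'vial top',onz(S,276.5,247,.075),'bottle top',onz(S,271.5,312,.13))
W=cam('wrist'); W2=np.array(ray(W,0,0)[0]); print(W2)
```

```text
rod foot [ 0.5638 -0.2038  0.08  ]
[[ 0.5269 -0.2545]
 [ 0.5094 -0.1705]
 [ 0.602  -0.1518]
 [ 0.6144 -0.2355]] [ 0.5632 -0.2031] [(np.float64(0.0895), np.float64(-167.7)), (np.float64(0.0859), np.float64(101.8)), (np.float64(0.0945), np.float64(11.4)), (np.float64(0.0845), np.float64(-81.6))]
foot [ 0.5745 -0.2053] [(np.float64(0.0659), np.float64(-168.9)), (np.float64(0.0531), np.float64(109.6)), (np.float64(0.0682), np.float64(8.1)), (np.float64(0.0491), np.float64(-72.4))]
vial base [ 0.51923736 -0.09179911  0.        ] vial top [ 0.51881376 -0.08936225  0.075     ] bottle top [ 0.71678378 -0.18006323  0.13      ]
[0.48099083 0.22350955 0.37803799]
```

Block angle is about 11°, pivot about (0.563, -0.203) and ball about (0.529, -0.208), which agrees with the 34 mm offset expected. I'll move above a point behind the ball.

Request:
send_rows([
  [[0, -33, -17, 0, 0, 0, 10], [0, -66, -34, 0, 0, 0, 20], [0, -99, -51, 0, 0, 0, 30], [0, -132, -68, 0, 0, 0, 40], [0, -165, -85, 0, 0, 0, 50], [0, -198, -102, 0, 0, 0, 60], [0, -231, -119, 0, 0, 0, 70], [0, -264, -136, 0, 0, 0, 80], [0, -297, -153, 0, 0, 0, 90], [0, -330, -169, 0, 0, 0, 100.5]],
])

```text
clock: 19.15
tcp_pos: [0.4754, -0.2201, 0.2534]
ee_rot: [0.0, 0.995, 0.095, 0.0]
contact_force: [0.5, -0.3, 0.1]
finger_gap: 0.001
finger_force: 0.0
```

Request:
send_rows([
  [[0, 0, 0, 15, 0, 0, 0], [0, 0, 0, 30, 0, 0, 0], [0, 0, 0, 45, 0, 0, 0], [0, 0, 0, 60, 0, 0, 0], [0, 0, 0, 75, 0, 0, 0], [0, 0, 0, 90, 0, 0, 0], [0, 0, 0, 105, 0, 0, 0], [0, 0, 0, 114, 0, 0, 0], [0, 0, 0, 114, 0, 0, 0], [0, 0, 0, 114, 0, 0, 0]],
])

```text
clock: 20.4
tcp_pos: [0.4759, -0.2191, 0.1398]
ee_rot: [0.0, 0.995, 0.098, 0.0]
contact_force: [-0.4, -0.1, 1.0]
finger_gap: -0.001
finger_force: 0.0
```

Run:
```python
from h import *
S=cam('scene');D=cam('side');W=cam('wrist');o=ctrl.observe();print(o['tcp_pos'],R.from_quat(np.roll(o['ee_rot'],-1)).as_matrix()[:,0].round(3))
a=cv2.resize(S['img'][190:310,180:310],(390,360));b=cv2.resize(D['img'][170:270,290:400],(396,360));w=cv2.resize(W['img'],(300,225))
m=np.zeros((590,790,3),np.uint8);m[:360,:390]=a;m[:360,392:788]=b;m[362:587,:300]=w;cv2.imwrite('pics/v3.png',m)
```

```text
[ 0.47595956 -0.21902714  0.13987371] [0.981 0.195 0.001]
```

View pics/v3.png

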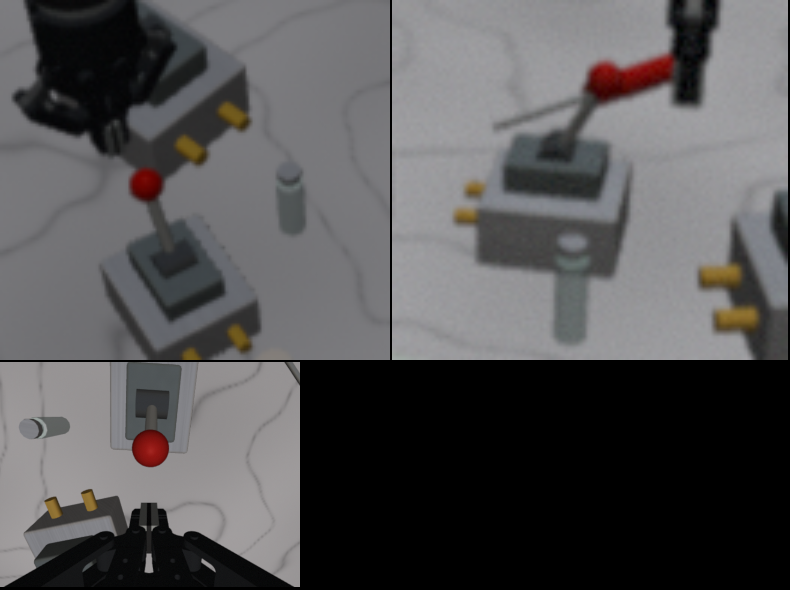

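The ball (150,448 in the wrist inset), the fingers and the block all lie in one line. Pushing along tool x.

Request:
send_rows([
  [[0, 15, 0, 3, 0, 0, 0], [0, 28, 0, 3, 0, 0, 0], [0, 38, 0, 3, 0, 0, 0], [0, 48, 0, 3, 0, 0, 0], [0, 58, 0, 3, 0, 0, 0], [0, 68, 0, 3, 0, 0, 0], [0, 78, 0, 3, 0, 0, 0], [0, 86, 0, 3, 0, 0, 0], [0, 92, 0, 3, 0, 0, 0], [0, 95, 0, 3, 0, 0, 0]],
])

```text
clock: 21.8
tcp_pos: [0.5689, -0.2001, 0.136]
ee_rot: [-0.0, 0.995, 0.098, -0.0]
contact_force: [-1.8, -1.0, -1.6]
finger_gap: -0.001
finger_force: 0.6
```

Request:
send_rows([
  [[0, 1, 0, 0, 0, 0, 0], [0, 2, 0, 0, 0, 0, 0], [0, 3, 0, 0, 0, 0, 0], [0, 3, 0, 0, 0, 0, 0], [0, 3, 0, 0, 0, 0, 0], [0, 3, 0, 0, 0, 0, 0], [0, 3, 0, 0, 0, 0, 0], [0, 3, 0, 0, 0, 0, 0], [0, 3, 0, 0, 0, 0, 0], [0, 3, 0, 0, 0, 0, 0]],
])

```text
clock: 23.05
tcp_pos: [0.5718, -0.1997, 0.1364]
ee_rot: [0.0, 0.995, 0.098, 0.0]
contact_force: [-1.2, -0.3, 0.2]
finger_gap: -0.002
finger_force: 0.4
```

Request:
send_rows([
  [[0, 0.5, 0, 0, 0, 0, 0], [0, 1, 0, 0, 0, 0, 0], [0, 1.5, 0, 0, 0, 0, 0], [0, 2, 0, 0, 0, 0, 0], [0, 2.5, 0, 0, 0, 0, 0], [0, 3, 0, 0, 0, 0, 0], [0, 3.5, 0, 0, 0, 0, 0], [0, 4, 0, 0, 0, 0, 0], [0, 4, 0, 0, 0, 0, 0], [0, 4, 0, 0, 0, 0, 0]],
])

```text
clock: 24.3
tcp_pos: [0.5732, -0.1994, 0.136]
ee_rot: [0.0, 0.995, 0.098, -0.002]
contact_force: [-11.7, -2.4, 3.1]
finger_gap: -0.0
finger_force: 5.6
```

Run:
```python
from h import *
S=cam('scene');D=cam('side')
p=blob(S,'red',(225,245,275,300));q=blob(D,'red',(300,180,344,215));print(p,q)
if p and q: print(tri(ray(S,*p[0]),ray(D,*q[0])))
```

```text
(array([241.72, 270.92]), 100) (array([322.95, 189.55]), 60)
(array([ 0.59527352, -0.19984982,  0.13314503]), np.float64(0.002083738130982079))
```

The force rose to 12 N, so the lever is at its far stop, and the ball moved 67 mm as expected. Retreating back and up, then checking.

Request:
send_rows([
  [[0, -10, 0, 0, 0, 0, 0], [0, -25, 0, 0, 0, 0, 0], [0, -45, 0, 0, 0, 0, 0], [0, -65, 0, 0, 0, 0, 0], [0, -80, 0, -15, 0, 0, 0], [0, -90, 0, -45, 0, 0, 0], [0, -90, 0, -80, 0, 0, 0], [0, -90, 0, -110, 0, 0, 0], [0, -90, 0, -120, 0, 0, 0], [0, -90, 0, -120, 0, 0, 0]],
])

```text
clock: 25.65
tcp_pos: [0.4876, -0.2167, 0.2569]
ee_rot: [0.0, 0.995, 0.098, 0.001]
contact_force: [0.4, 0.3, 0.3]
finger_gap: -0.0
finger_force: 0.0
```

```bash
python3 look.py
python3 - <<'E'
from h import *
S=cam('scene','end');D=cam('side')
p=blob(S,'red',(215,240,275,300));q=blob(D,'red',(300,180,344,215));print(p,q,tri(ray(S,*p[0]),ray(D,*q[0])))
E
```

```text
{'clock': np.float64(25.65), 'tcp_pos': array([ 0.488, -0.217,  0.257]), 'contact_force': array([0.437, 0.261, 0.281]), 'moment': array([0.022, 0.006, 0.01 ]), 'finger_force': np.float64(0.0)} 2.527
wrist red [575. 156.] 133 -81.8 0.5461
side red [291. 285.] 18 -18.7 0.0435 green [285. 286.] 14 -14.2 0.0543
scene red [363. 224.] 20 -21.3 0.0422 green [364. 229.] 19 -20.5 0.0575
(array([241.8125 , 271.09375]), 96) (array([322.77586207, 189.65517241]), 58) (array([ 0.59565306, -0.19976067,  0.13286375]), np.float64(0.002187930147984539))
```

View pics/end.png

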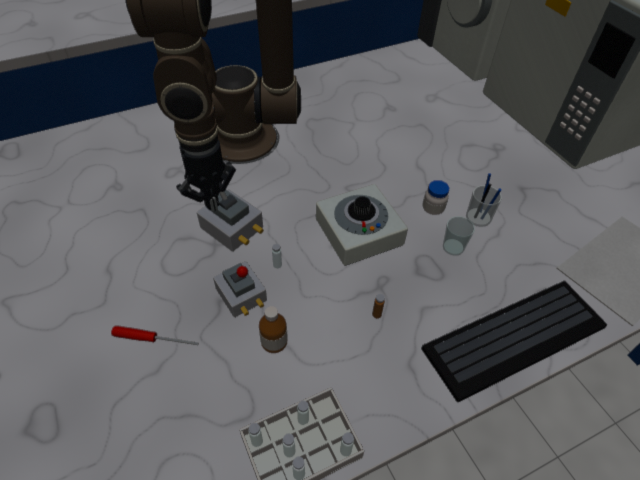

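The picture shows the lever over (ball at (242,271)), the pointer at green (363,224), and the bystanders in place.

```bash
python3 -c "
from rig import ctrl
print(ctrl.hand_in())"
```

```text
the job is handed in; nothing more can be done
None
```

Job handed in, verdict not shown: the pointer stands at the green stud with the knob released, the small valve's red lever is pushed to its far stop, and the last picture shows the bystanders in place.

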